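# Squeeze a sample pot by three clicks and hold

## Task

Take the sample pot with the blue lid, gripping it only lightly because its wall is thin, and stand it upright in the empty square nest of the seal tester. Then swing the tester's lever by its red knob, in the direction away from the nest, through exactly three clicks and not a fourth, so that its pad presses the pot, and finish still holding the lever there against its return spring. Leave the other pots and the date stamp where they stand.

Things in the scene. Friction and masses are not known exactly. Their poses are not given: they have to be found in the camera images.
- pot_blue: an upright screw-lid sample pot, 66 mm tall, body 46 mm across up to a height of 52 mm, lid 50 mm across above that, about 65 g; origin at the centre of its underside, z up; beige with a blue lid: the one to test. It stands in a row with the two others in unknown order; a grip of 5 to 10 N carries it, and the contact force of the fingers on it must stay below 40 N over both fingers
- pot_white: an upright screw-lid sample pot, 66 mm tall, body 46 mm across up to a height of 52 mm, lid 50 mm across above that, about 65 g; origin at the centre of its underside, z up; beige with a white lid, a bystander
- pot_red: an upright screw-lid sample pot, 66 mm tall, body 46 mm across up to a height of 52 mm, lid 50 mm across above that, about 65 g; origin at the centre of its underside, z up; reddish with a white lid, a bystander
- date_stamp: a red date stamp, 25x42x76 mm, a bystander left of the tester; origin at the centre of its underside
- tester: the seal tester, fixed: a white base plate 160x250 mm, top 12 mm above the worktop, nest at its left (+y) end, lever at its right. Origin on the worktop, 10 mm beyond the plate's centre in +x; x away from the robot at yaw 0, y left, z up. The lever's pivot is vertical at (-35, -60) mm; a fixed bridge 60 mm high stands round (5, -20) mm
- nest (a point): centre of the nest's floor, 12 mm above the worktop, at (0, 75) mm in the tester's frame, axes as the tester's. 58 mm square inside; rims 9 mm high at -x, +x and -y, a back stop up to 60 mm above the worktop at +y, so hold the pot by its -x and +x sides. The pad comes from -y, centred 35 mm above the worktop, and pushes the pot against the back stop
- lever: the steel lever, 100 mm from its vertical pivot (origin, at worktop height, z up) to the knob; its own -x axis points to the knob. At rest on its stop it is yawed -0.6 rad from the tester, so the knob points at the robot and leans to the nest's side; it swings counter-clockwise seen from above, the knob going to the tester's -y, by up to 1.3 rad, and springs back if let go, clicks or not
- knob (a point): a point on the axis of the upright red knob, 85 mm above the worktop: a round post 18 mm across from 55 to 105 mm above the worktop, on the lever's arm whose top is at 55 mm. Moving it takes about 7 N at rest, 9 N at 0.8 rad (plus friction of a tight grip), 1 to 2 N more when the pad presses; at each click the push first rises by 3 to 5 N, then falls by 5 to 9 N as the pin passes
- click_disc: fixed disc under the lever, 116 mm across, 6 upright pins on a 50 mm radius, 0.2 rad apart; origin on the pivot axis, z up. Clamped at a yaw up to 0.06 rad off the tester's. Pins at -0.43, -0.23, -0.03, 0.17, 0.37, 0.57 rad from its own -x axis, positive counter-clockwise from above. Each pin passed by the plunger is one click: after three it is between pins 3 and 4, mid 0.07 rad
- plunger (a point): the sprung plunger under the lever that rides over the pins: a point of the lever 54 mm from the pivot towards the knob, 29 mm above the worktop
- pad: the black round pad, 28 mm across, that presses the pot; origin at the centre of its face. It moves 35 mm per rad of lever and meets a pot in mid-nest at about 0.35 rad of lever swing, pushes it to the back stop by about 0.5 rad, then yields on its spring

How it is judged (in metres and radians):
On the way:
1. the blue-lidded pot stands in the nest, let go, the lever still at rest (horizontal distance between pot_blue and nest below 0.012 m and z of pot_blue in the frame of nest below 0.004 m and angle between pot_blue's own z axis and vertical below 0.1 rad and contact force between the fingers and pot_blue below 0.1 N and y of plunger in the frame of click_disc above 0.022 m), for 0.2 s.
At the end, for the whole second after the job is handed in: the blue-lidded pot stands upright in the nest (12 mm, 0.1 rad), let go and pressed by the pad (over 0.8 N); the plunger is past the third pin, short of the fourth (-0.01 to 0.15 rad); the fingers hold the lever with over 1 N; other pots and stamp within 30 mm of their starts (horizontal distance between pot_blue and nest below 0.012 m and z of pot_blue in the frame of nest below 0.004 m and angle between pot_blue's own z axis and vertical below 0.1 rad and contact force between the fingers and pot_blue below 0.1 N and y of plunger in the frame of click_disc between -0.0081 and 0.0005 m and contact force between the fingers and lever above 1 N and contact force between pad and pot_blue above 0.8 N and linear speed of pot_blue below 0.02 m/s and distance of each of pot_white, pot_red, date_stamp from where it was at the start of the episode below 0.03 m); the arm keeps its last pose, push and grip.
It fails at once if the blue-lidded pot is squeezed by the fingers with more than 40 N in all (contact force between the fingers and pot_blue above 40 N).
It fails at once if the lever goes past the fourth click (y of plunger in the frame of click_disc below -0.0105 m).
It fails at once if pot_white is pushed away (over 30 mm) (distance of pot_white from where it was at the start of the episode above 0.03 m).
It fails at once if pot_red is pushed away (over 30 mm) (distance of pot_red from where it was at the start of the episode above 0.03 m).
It fails at once if date_stamp is pushed away (over 30 mm) (distance of date_stamp from where it was at the start of the episode above 0.03 m).
It also fails if it takes over 70 s, if anything falls off the work surface, if the arm or the gripper's body presses on something with over 40 N, if the wrist force passes 120 N, or if a joint passes its speed limit or range.

## Robot

A 7-joint arm with a two-finger parallel gripper is mounted at the origin on a cart in front of the work surface, level with it; the furniture and walls round the work are solid. World frame = base frame: x ahead of the robot, y to its left, z up, the work surface at z = 0. Lengths are in mm, angles in rad, forces in N, time in s.
With the tool pointing down it reaches from about 425 to 950 mm from the base axis. Payload 16.7 kg.
Tool frame: the origin (TCP) lies midway between the tips of the shut fingers; the grasp point (between the pads) lies env.pinch_z behind it (env.pinch_z is the distance from the TCP to the grasp point, in mm); z points along the fingers, x is the direction in which the jaws open and shut, and the axes are right-handed (so a half turn about z gives the same grasp; the last joint's range is limited). The gripper opens to 94 mm and grips with 3 to 60 N. Pads are 16 mm wide; open, the fingers measure 119 mm over their backs; the gripper's body (75 mm by 177 mm) begins 78 mm behind the grasp point.
Start: joints at [-1.266, 0.426, 0.074, 1.606, -0.034, 1.111, -0.067], TCP at [296.512, 606.344, 169.567] pointing down, gripper open.
Joint ranges: [-2.85, 2.85], [-0.5, 2.14], [-1.23, 1.37], [0.21, 2.46], [-1.02, 4.16], [0.16, 2.05], [-2.73, 2.73]. Speed limits (rad/s): [1.89, 1.89, 2.39, 2.39, 3.01, 3.01, 3.01].

## Interface

Orientations are given as a unit quaternion [w, x, y, z].
In Python, from bench import env gives the robot as it stands. The module is installed in compiled form; this text tells all that it offers.
- The arm moves only by the shell command python3 -m handwheel 'ROWS' [FORCE]. ROWS is JSON, a list that holds one entry, the list of rows, each a list of 7 numbers: the shift along the tool's x, y, z in cm, then the turn, a rotation vector about the tool's x, y, z in degrees, then the opening, from 0 (shut) to 1 (fully open). A call has 1 to 8 rows; each row is the pose to reach, as a shift and turn from the pose commanded when the call began, along the tool's axes at that moment; what a row does not reach only later rows make up. A row lasts 1/12 s, in which the tool goes at most 41.7 mm and 7.16 degrees, less where a joint would pass 70% of its speed; a pose out of reach is approached as far as the arm can. A call with a gripper value outside its range is refused whole. The fingers move at their own pace and stop on an object; FORCE is the grip in N (left out, the last holds). Time passes only in rows, so rows that repeat a pose let the fingers close. It gives the time, the measured TCP pose, the force and the opening at its end, in the units of the state.
- env.read_state(): the state, without advancing time (a new reading comes with each control period).
- env.camera(name): name is "scene" or "top" or "wrist"; returns the picture (400x640x3 uint8, blue, green, red); there is no depth.
- env.camera_model(name): a dict with "camera_matrix" (3x3 intrinsics, pixels), "cam_to_world" (4x4, takes a point from camera to world coordinates). Camera axes: x right, y up, looking along -z (the intrinsics and any distortion apply to the point x, -y, -z); pixel columns grow to the right and rows downward; lengths in mm; the calibration is good to about 2 mm. A picture is of the moment at which its call begins: read the wrist's pose just before it. camera_model takes no time and is no camera call; for the wrist camera it gives the pose at the moment of the call.
- env.sign_off(): hands the job in, once; it reports no verdict.
The state is a dict: "time_s": time; "joint_positions": joint angles; "dq": joint speeds; "joint_efforts": joint torques, N m; "eef_pos": TCP position; "orientation": TCP orientation; "force": force on the tool from outside, world axes, zero at the start; "ft_torque": the same for the moment, N m; "width": opening from 0.0 (shut) to 1.0 (fully open).
Only numpy, scipy, OpenCV 4.12 (cv2) and the standard library are available. Lean on these libraries where they do the work, as an engineer would, in place of code of your own. Each camera call takes 0.05 s, during which the arm holds its last target.

## Working session

There is one attempt and no reset: what is moved stays moved. The work goes in short steps, Python scripts to look and compute and a shell command to move; the robot and the scene stay as the last step left them, time stands still between calls to the robot, and variables do not carry over. Pictures are saved under pics/ and viewed, and the job is handed in when it is done.

```bash
mkdir -p pics; ls
python3 - <<'E'
from bench import env
import cv2
s=env.read_state();print(s);print(env.pinch_z)
for n in("scene","top","wrist"):
    cv2.imwrite(f"pics/{n}0.png",env.camera(n));m=env.camera_model(n);print(n,m)
E
```

```text
pics
{'time_s': 0.0, 'joint_positions': array([-1.26550147,  0.42671275,  0.07386984,  1.60661216, -0.0340844 ,
        1.11080441, -0.06709274]), 'dq': array([-0.00069778,  0.0016716 , -0.00152933,  0.00135643,  0.00054814,
       -0.00070289, -0.00020759]), 'joint_efforts': array([ 4.85007251e-05, -9.35825157e+01,  3.66717540e+00, -4.54197407e+01,
       -4.87313408e-02,  1.98106631e-02,  8.32318210e-05]), 'eef_pos': array([296.34563574, 605.92449705, 168.88679559]), 'orientation': array([ 3.85367000e-04,  8.48324460e-01,  5.29476347e-01, -5.09072498e-04]), 'force': array([-0.24527478,  0.35647321, -0.45405248]), 'ft_torque': array([ 0.00706006,  0.08008613, -0.04641759]), 'width': 0.9988485681891882}
18.8
scene {'camera_matrix': array([[392.05195044,   0.        , 321.05082137],
       [  0.        , 392.05195044, 197.99941744],
       [  0.        ,   0.        ,   1.        ]]), 'cam_to_world': array([[ 6.90508974e-01,  5.51923305e-01, -4.67523286e-01,
         1.05757471e+02],
       [-7.23323806e-01,  5.26732947e-01, -4.46491964e-01,
        -5.14940322e+02],
       [-1.694017
[... 526 characters left out ...]
 1.34139789e-02,  1.21472467e-01,  9.92504159e-01,
         1.10346265e+03],
       [ 0.00000000e+00,  0.00000000e+00,  0.00000000e+00,
         1.00000000e+00]])}
wrist {'camera_matrix': array([[290.2697601 ,   0.        , 319.30975837],
       [  0.        , 290.2697601 , 197.02806245],
       [  0.        ,   0.        ,   1.        ]]), 'cam_to_world': array([[ 4.38754676e-01, -8.63321138e-01, -2.49341026e-01,
         2.24285675e+02],
       [ 8.98604781e-01,  4.20924551e-01,  1.23822331e-01,
         6.41859806e+02],
       [-1.94467606e-03, -2.78386664e-01,  9.60467117e-01,
         3.84326829e+02],
       [ 0.00000000e+00,  0.00000000e+00,  0.00000000e+00,
         1.00000000e+00]])}
```

View pics/scene0.png

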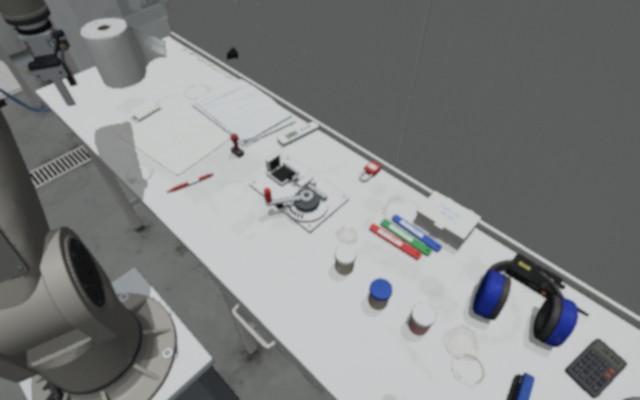

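View pics/top0.png

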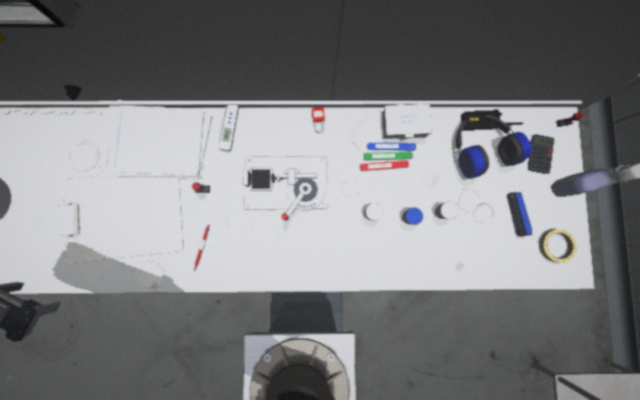

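View pics/wrist0.png

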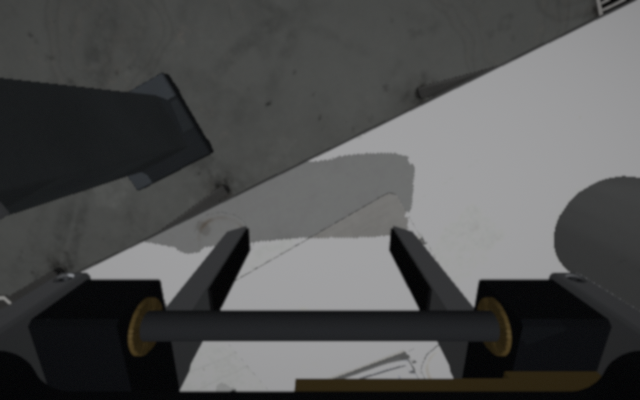

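The scene view shows the pot row, with blue in the middle, the tester and the red knob. In the top view blue is at about (413,216), white (373,212), red (444,211), tester plate x 244–327 and y 156–210, knob (285,217), stamp (200,188). I'll enlarge the top view.

```bash
cat > h.py <<'E'
import numpy as np,cv2
from bench import env
from scipy.spatial.transform import Rotation as R
def px2w(m,u,v,z):
    K=m["camera_matrix"];T=m["cam_to_world"]
    d=np.array([(u-K[0,2])/K[0,0],-(v-K[1,2])/K[1,1],-1.]);d=T[:3,:3]@d
    o=T[:3,3];return o+d*(z-o[2])/d[2]
def w2px(m,p):
    T=m["cam_to_world"];K=m["camera_matrix"];c=T[:3,:3].T@(np.array(p)-T[:3,3])
    return np.array([K[0,2]+K[0,0]*c[0]/-c[2],K[1,2]-K[1,1]*c[1]/-c[2]])
def pose():
    s=env.read_state();q=s["orientation"];return s,s["eef_pos"],R.from_quat([q[1],q[2],q[3],q[0]])
def crop(img,x0,y0,x1,y1,f,name):
    cv2.imwrite(name,cv2.resize(img[y0:y1,x0:x1],None,fx=f,fy=f,interpolation=cv2.INTER_CUBIC))
E
python3 - <<'E'
from h import *
i=cv2.imread("pics/top0.png");crop(i,180,140,340,240,5,"pics/t1.png");crop(i,345,180,475,240,6,"pics/t2.png")
E
```

```text
(no output)
```

View pics/t1.png

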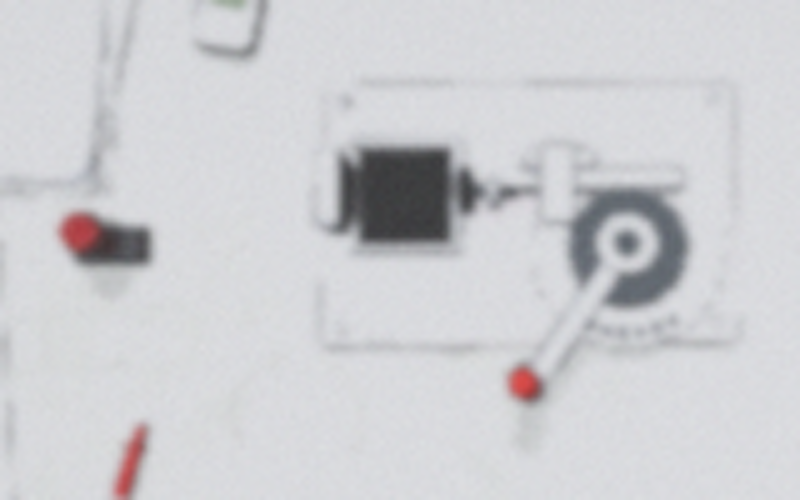

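View pics/t2.png

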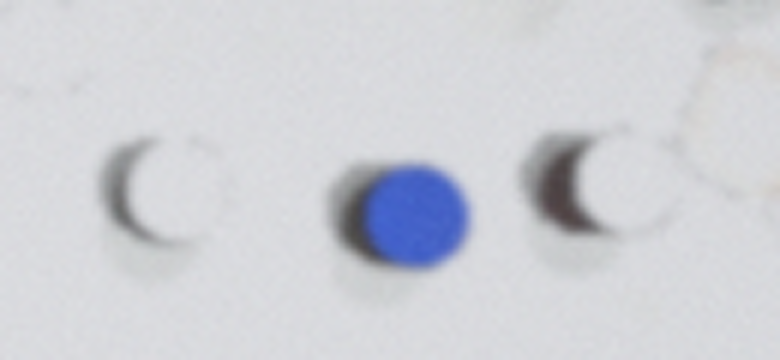

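Run:
```python
from h import *
np.set_printoptions(suppress=True,precision=1)
m=env.camera_model("top")
def f(X,Y,x0,y0,k,z): return px2w(m,x0+(X+.5)/k-.5,y0+(Y+.5)/k-.5,z)
for n,X,Y in(("white",180,190),("blue",417,216),("red",628,183)): print(n,f(X,Y,345,180,6,66))
for n,X,Y,z in(("c",325,83,12),("c",738,83,12),("c",742,342,12),("c",320,346,12),("nest",404.5,195,12),("nestL",360,195,12),("nestR",449,195,12),("piv",627,243,60),("disc",628,247,25),("knob",524,383,105),("pen",132,462,5),("stamp",118,245,10)): print(n,f(X,Y,180,140,5,z))
s,p,r=pose();print(p,r.as_matrix())
```

```text
white [ 500.8 -217.3   66. ]
blue [ 487.8 -329.8   66. ]
red [ 502.9 -431.4   66. ]
c [674.3 165.9  12. ]
c [673.3 -85.3  12. ]
c [515.  -86.3  12. ]
c [514.1 165.9  12. ]
nest [605.1 116.7  12. ]
nestL [605.3 143.5  12. ]
nestR [605.   89.9  12. ]
piv [568.9 -18.9  60. ]
disc [571.1 -18.5  25. ]
knob [486.1  36.  105. ]
pen [446.  277.7   5. ]
stamp [575.8 288.7  10. ]
[296.4 606.  169. ] [[ 0.4  0.9 -0. ]
 [ 0.9 -0.4 -0. ]
 [-0.   0.  -1. ]]
```

The tester sits at about (604,40) with yaw ≈0, which puts the nest at (604,115), the pivot at (569,-20) and the knob at (486,36). All three agree with the picture. Next I'll work out the move to a viewpoint over the tester.

```bash
cat >> h.py <<'E'
def to(x,y,z,yaw):
    "shift cm / turn deg from present pose to TCP xyz, jaw axis yaw deg, tool down"
    s,p,r=pose();t=R.from_euler('z',yaw,degrees=True)*R.from_euler('x',180,degrees=True)
    print("shift cm",np.round(r.inv().apply(np.array([x,y,z])-p)/10,2),"turn",np.round((r.inv()*t).as_rotvec(degrees=True),1),"| p",np.round(p,1),"yaw",np.round(np.degrees(np.arctan2(*r.as_matrix()[[1,0],0])),1),"F",np.round(s["force"],1),"w",round(s["width"],3),"t",s["time_s"],"j",np.round(s["joint_positions"],2))
E
python3 -c "
from h import *
to(560,60,230,0)"
```

```text
shift cm [-37.48  47.67  -6.06] turn [ 0.   0.  63.9] | p [296.4 606.  169. ] yaw 63.9 F [-0.4  0.4 -0.7] w 1.0 t 0.15 j [-1.27  0.43  0.07  1.61 -0.03  1.11 -0.07]
```

```bash
python3 -m handwheel '[[[-9,12,-6,0,0,15,1],[-20,26,-6.06,0,0,30,1],[-20,26,-6.06,0,0,35,1],[-20,26,-6.06,0,0,40,1],[-20,26,-6.06,0,0,45,1],[-20,26,-6.06,0,0,50,1],[-20,26,-6.06,0,0,55,1],[-20,26,-6.06,0,0,55,1]]]'; python3 -c "
from h import *
to(560,60,230,0)"
```

```text
time_s: 0.82
eef_pos: [442.1, 311.5, 230.3]
orientation: [-0.0, 0.997, 0.074, -0.0]
force: [0.7, 0.4, 0.5]
width: 0.998
shift cm [7.930e+00 2.662e+01 2.000e-02] turn [-0.   0.   8.5] | p [442.1 311.5 230.3] yaw 8.5 F [0.7 0.4 0.5] w 0.998 t 0.8167 j [-1.06  0.15  0.37  1.85 -0.06  1.15 -0.52]
```

```bash
python3 -m handwheel '[[[7.9,26.6,0,0,0,8.5,1],[7.9,26.6,0,0,0,8.5,1],[7.9,26.6,0,0,0,8.5,1],[7.9,26.6,0,0,0,8.5,1],[7.9,26.6,0,0,0,8.5,1],[7.9,26.6,0,0,0,8.5,1],[7.9,26.6,0,0,0,8.5,1],[7.9,26.6,0,0,0,8.5,1]]]'; python3 -c "
from h import *
to(560,60,230,0)
m=env.camera_model('wrist');cv2.imwrite('pics/w1.png',env.camera('wrist'))
np.savez('pics/w1.npz',**m)
for p in [(604,115,12),(569,-20,60),(486,36,105)]:print(w2px(m,p))"
```

```text
time_s: 1.48
eef_pos: [562.6, 56.6, 230.2]
orientation: [0.001, 1.0, 0.0, 0.0]
force: [0.0, -1.0, -0.8]
width: 0.999
shift cm [-0.26 -0.34  0.02] turn [ 0.1 -0.   0. ] | p [562.6  56.6 230.2] yaw 0.0 F [ 0.  -1.  -0.8] w 0.999 t 1.4833 j [-0.7   0.21  0.57  1.81 -0.12  1.16 -0.09]
[347.13808243 128.72026359]
[323.07483322 227.58520002]
[255.95720744 199.00140009]
```

View pics/w1.png

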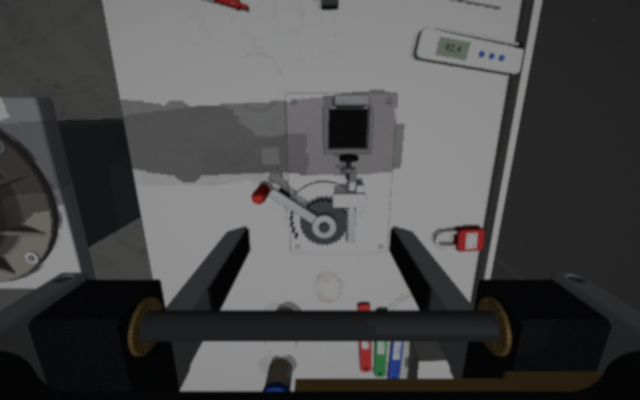

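The prediction matches: nest centre (349,129), pivot (323,227), knob top (258,199). I'll enlarge the pins.

Run:
```python
from h import *
i=cv2.imread("pics/w1.png");crop(i,240,80,400,260,4.5,"pics/w1c.png");crop(i,275,175,355,255,7.5,"pics/w1d.png")
```

```text
(no output)
```

View pics/w1d.png

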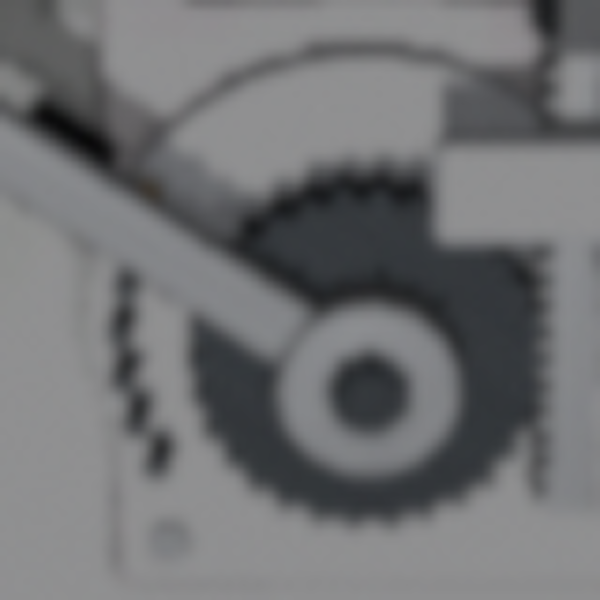

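View pics/w1c.png

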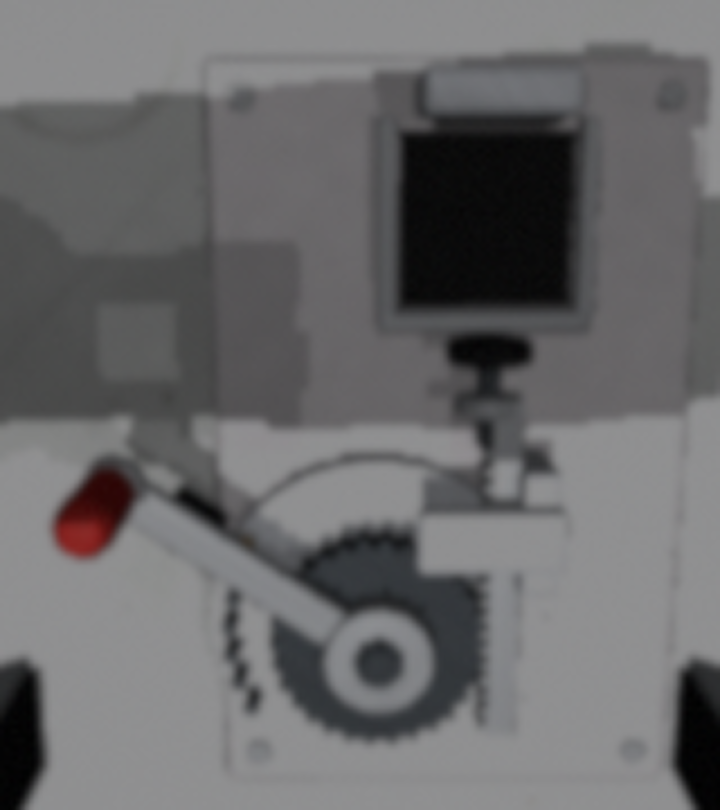

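Run:
```python
from h import *
np.set_printoptions(suppress=True,precision=3)
m=dict(np.load("pics/w1.npz"))
f=lambda X,Y,k,x0,y0,z: px2w(m,x0+(X+.5)/k-.5,y0+(Y+.5)/k-.5,z)
d=lambda X,Y,z:f(X,Y,7.5,275,175,z); c=lambda X,Y,z:f(X,Y,4.5,240,80,z)
print("plate",c(207,60,12),c(708,60,12),c(228,775,12),c(672,775,12))
print("nest",[c(*q,12) for q in((402,130),(574,130),(402,305),(574,308))])
print("piv",[d(370,392,z) for z in(55,62,70)], "knob",c(84,528,105))
for z in (20,24,28):
    P=np.array([d(*q,z) for q in((125,280),(120,325),(124,370),(140,410),(160,452))])[:,:2]-[569,-20]
    print(z,np.hypot(*P.T),np.arctan2(-P[:,1],-P[:,0])-np.array([-.23,-.03,.17,.37,.57]))
```

```text
plate [516.01  163.989  12.   ] [672.75 164.18  12.  ] [515.942 -82.659  12.   ] [678.394 -82.525  12.   ]
nest [array([577.227, 143.117,  12.   ]), array([631.814, 143.181,  12.   ]), array([577.805,  88.013,  12.   ]), array([634.477,  87.094,  12.   ])]
piv [array([570.262, -20.884,  55.   ]), array([570.135, -18.032,  62.   ]), array([569.99 , -14.772,  70.   ])] knob [488.991  38.625 105.   ]
20 [49.817 50.166 50.643 50.296 51.321] [0.035 0.035 0.034 0.023 0.026]
24 [49.712 49.765 49.941 49.324 50.064] [ 0.005  0.005  0.004 -0.005  0.001]
28 [49.649 49.408 49.283 48.393 48.841] [-0.024 -0.026 -0.026 -0.035 -0.025]
```

The pin radii fit best at z≈23, which gives a disc yaw of about 0 to 0.01. The nest is at (605,115.5). On to the pot.

```bash
python3 -m handwheel '[[[-1.9,9.6,0,0,0,0,1],[-3.8,19.2,2,0,0,0,1],[-7.5,38.7,6,0,0,0,1],[-7.5,38.7,8,0,0,0,1],[-7.5,38.7,8,0,0,0,1],[-7.5,38.7,8,0,0,0,1],[-7.5,38.7,8,0,0,0,1],[-7.5,38.7,8,0,0,0,1]]]'; python3 -c "
from h import *
to(488,-330,150,0)"
```

```text
time_s: 2.2
eef_pos: [501.2, -258.0, 166.5]
orientation: [-0.0, 1.0, 0.005, 0.0]
force: [1.1, 0.8, -0.3]
width: 0.997
shift cm [-1.39  7.19  1.65] turn [-0.  -0.   0.5] | p [ 501.2 -258.   166.5] yaw 0.5 F [ 1.1  0.8 -0.3] w 0.997 t 2.2 j [-0.22  0.3   0.72  1.89 -0.23  1.03  0.6 ]
```

```bash
python3 -m handwheel '[[[-1.4,7.2,1.6,0,0,0.5,1],[-1.4,7.2,1.6,0,0,0.5,1],[-1.4,7.2,1.6,0,0,0.5,1],[-1.4,7.2,1.6,0,0,0.5,1],[-1.4,7.2,1.6,0,0,0.5,1]]]'; python3 -c "
from h import *
to(488,-330,150,0)
m=env.camera_model('wrist');cv2.imwrite('pics/w2.png',env.camera('wrist'))
np.savez('pics/w2.npz',**m)
for p in [(488,-330,66),(501,-217,66)]:print(w2px(m,p))"
```

```text
time_s: 2.62
eef_pos: [488.4, -328.4, 150.7]
orientation: [-0.0, 1.0, -0.0, -0.0]
force: [0.5, 0.4, 0.2]
width: 0.999
shift cm [-0.04  0.16  0.07] turn [-0.  0. -0.] | p [ 488.4 -328.4  150.7] yaw -0.0 F [0.5 0.4 0.2] w 0.999 t 2.6167 j [-0.08  0.37  0.72  1.85 -0.28  1.02  0.75]
[318.27197895 193.06550398]
[331.7055903  79.9970563]
```

View pics/w2.png

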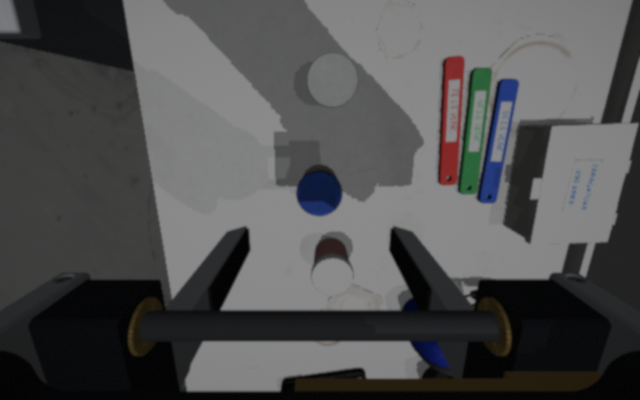

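Blue lid at (319.5,193.5), within 1 px of prediction, so the pot is at about (489,-330). Descending to TCP z ≈ 14.

```bash
python3 -m handwheel '[[[0.05,0.2,3,0,0,0,1],[0.05,0.2,6,0,0,0,1],[0.05,0.2,9,0,0,0,1],[0.05,0.2,11.5,0,0,0,1],[0.05,0.2,13,0,0,0,1],[0.05,0.2,13.65,0,0,0,1],[0.05,0.2,13.65,0,0,0,1],[0.05,0.2,13.65,0,0,0,1]]]' 8; python3 -c "
from h import *
to(489,-330,14,0)
cv2.imwrite('pics/w3.png',env.camera('wrist'))"
```

```text
time_s: 3.33
eef_pos: [489.3, -331.2, 15.3]
orientation: [0.0, 1.0, 0.0, 0.0]
force: [0.4, -0.4, -0.1]
width: 1.001
shift cm [-0.03 -0.12  0.13] turn [ 0. -0.  0.] | p [ 489.3 -331.2   15.3] yaw 0.0 F [ 0.4 -0.4 -0.1] w 1.001 t 3.3333 j [ 0.03  0.55  0.61  1.95 -0.44  0.78  0.88]
```

View pics/w3.png

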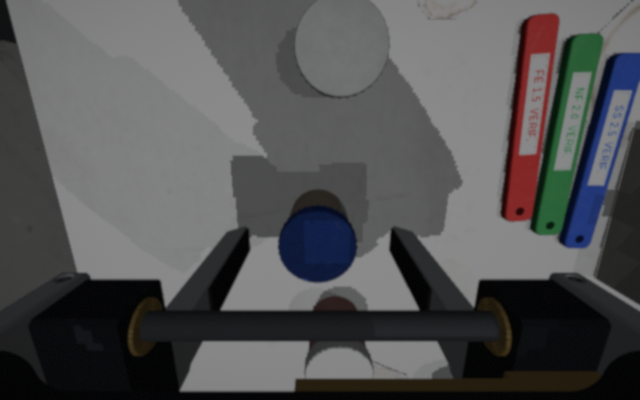

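The lid sits between the fingers: centre x 317.5, finger midpoint 319.5. Closing gradually at 7 N.

```bash
python3 -m handwheel '[[[0,0,0,0,0,0,0.8],[0,0,0,0,0,0,0.65],[0,0,0,0,0,0,0.56],[0,0,0,0,0,0,0.53],[0,0,0,0,0,0,0.5],[0,0,0,0,0,0,0.48],[0,0,0,0,0,0,0.45],[0,0,0,0,0,0,0.45]]]' 7; python3 -m handwheel '[[[0,0,0,0,0,0,0.4],[0,0,0,0,0,0,0.4],[0,0,0,0,0,0,0.4],[0,0,0,0,0,0,0.4]]]' 7
```

```text
time_s: 4.05
eef_pos: [488.4, -331.8, 14.5]
orientation: [0.0, 1.0, -0.001, -0.0]
force: [-0.2, 0.1, 0.4]
width: 0.533
time_s: 4.38
eef_pos: [488.4, -331.8, 14.5]
orientation: [0.0, 1.0, -0.001, -0.0]
force: [-0.6, 0.5, 0.5]
width: 0.534
```

Width 0.534 is 50 mm, so the pad tops are catching the lid rather than the body. I'll open slightly, go 3.5 mm lower and regrip.

```bash
python3 -m handwheel '[[[0,0,0,0,0,0,0.75],[0,0,0,0,0,0,0.75],[0,0,0.2,0,0,0,0.75],[0,-0.15,0.35,0,0,0,0.75],[0,-0.15,0.35,0,0,0,0.75],[0,-0.15,0.35,0,0,0,0.62],[0,-0.15,0.35,0,0,0,0.55],[0,-0.15,0.35,0,0,0,0.52]]]' 7; python3 -m handwheel '[[[0,0,0,0,0,0,0.5],[0,0,0,0,0,0,0.48],[0,0,0,0,0,0,0.46],[0,0,0,0,0,0,0.42],[0,0,0,0,0,0,0.4],[0,0,0,0,0,0,0.4]]]' 7
```

```text
time_s: 5.05
eef_pos: [488.5, -330.3, 11.0]
orientation: [0.0, 1.0, -0.001, -0.0]
force: [0.0, -0.5, -0.5]
width: 0.573
time_s: 5.55
eef_pos: [488.5, -330.3, 11.0]
orientation: [0.0, 1.0, -0.001, -0.0]
force: [-0.5, 0.3, 0.4]
width: 0.538
```

```bash
python3 -c "
from h import *
i=env.camera('wrist');crop(i,180,140,460,320,2.8,'pics/w4.png')"
```

```text
(no output)
```

View pics/w4.png

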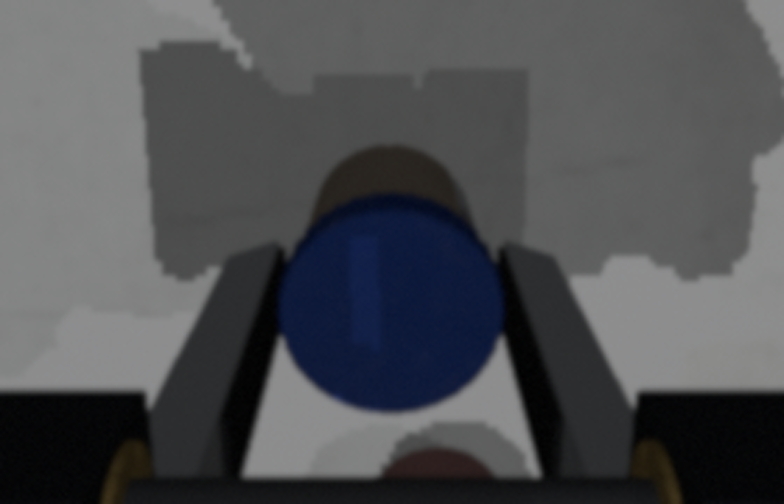

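The finger bars run straight up past the lid, so it is always the lid (50 mm) that they grip. Better to grip it at pad height. Opening, rising 25 mm and regripping.

```bash
python3 -m handwheel '[[[0,0,0,0,0,0,0.7],[0,0,0,0,0,0,0.75],[0,0,-1.2,0,0,0,0.75],[0,0,-2.5,0,0,0,0.75],[0,0,-2.5,0,0,0,0.75],[0,0,-2.5,0,0,0,0.62],[0,0,-2.5,0,0,0,0.57],[0,0,-2.5,0,0,0,0.55]]]' 8; python3 -m handwheel '[[[0,0,0,0,0,0,0.54],[0,0,0,0,0,0,0.52],[0,0,0,0,0,0,0.5],[0,0,0,0,0,0,0.48],[0,0,0,0,0,0,0.45],[0,0,0,0,0,0,0.45]]]' 8;  python3 -m handwheel '[[[0,0,-0.3,0,0,0,0.45],[0,0,-1,0,0,0,0.45],[0,0,-2,0,0,0,0.45],[0,0,-2,0,0,0,0.45]]]' 8;python3 -c "
from h import *
i=env.camera('wrist');crop(i,180,140,460,320,2.8,'pics/w5.png')
to(489,-330,130,0)"
```

```text
time_s: 6.27
eef_pos: [488.4, -330.0, 36.0]
orientation: [-0.0, 1.0, -0.0, -0.0]
force: [-0.3, -0.8, 0.5]
width: 0.573
time_s: 6.77
eef_pos: [488.4, -330.3, 35.9]
orientation: [0.0, 1.0, -0.001, -0.0]
force: [-0.1, 0.9, -0.9]
width: 0.448
time_s: 7.1
eef_pos: [489.3, -331.0, 58.2]
orientation: [0.0, 1.0, -0.001, 0.001]
force: [0.9, -0.7, -0.1]
width: 0.45
shift cm [-0.01 -0.07 -7.26] turn [ 0.  -0.1 -0.1] | p [ 489.2 -330.7   57.4] yaw -0.1 F [-0.4  0.1 -0.1] w 0.452 t 7.15 j [-0.01  0.49  0.65  1.93 -0.39  0.85  0.84]
```

View pics/w5.png

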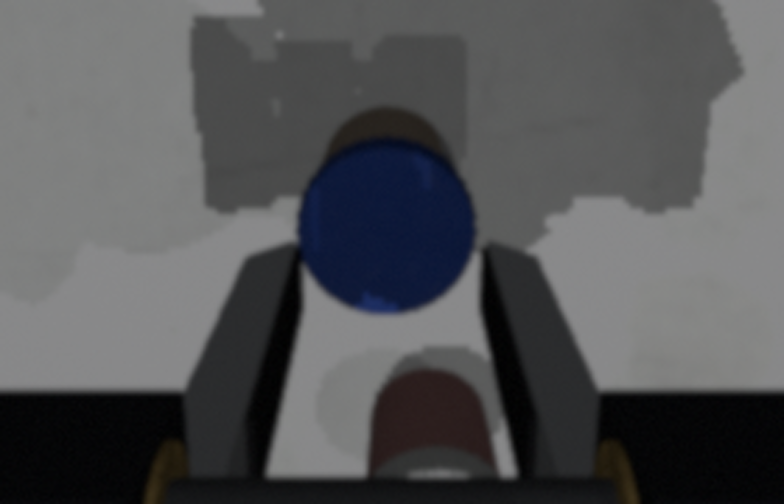

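```bash
python3 -c "
from h import *
m=env.camera_model('wrist');s,p,r=pose()
print(w2px(m,p),w2px(m,p+[0,0,18.8]),px2w(m,318.4,221.5,66))
print('w3 check', px2w(dict(np.load('pics/w2.npz')),319.5,193.5,66))
for X in (300,475):print(px2w(m,180+X/2.8,221.5,66))
for X in (300,483):print(px2w(m,180+X/2.8,140+250/2.8,p[2]))
"
```

```text
[318.3504465  219.61529928] [318.31481535 228.77003289] [ 489.28897002 -328.99102293   66.        ]
w3 check [ 489.31676544 -330.48233399   66.        ]
[ 465.53597791 -328.96438772   66.        ]
[ 513.04089696 -329.01765695   66.        ]
[ 464.32530291 -338.90511187   57.4109474 ]
[ 516.4859078  -338.96648556   57.4109474 ]
```

The fingers closed freely at 42 mm. The picture puts the finger ends at about row 228, roughly 30 mm above the nominal TCP level, so this last grip closed above the lid. The stop at 0.536 (50.4 mm) at TCP 11–14 was a proper lid grip near the finger ends. Going back to that height.

```bash
python3 -m handwheel '[[[0,0,0,0,0,0,0.75],[0,0,0,0,0,0,0.75],[0,0,0,0,0,0,0.75],[0,0,0,0,0,0,0.75],[0,-0.07,2,0,0,0,0.75],[0,-0.07,4.5,0,0,0,0.75],[0,-0.07,4.5,0,0,0,0.75],[0,-0.07,4.5,0,0,0,0.75]]]' 7;python3 -c "
from h import *
to(489,-330,13,0)
i=env.camera('wrist');crop(i,180,140,460,320,2.8,'pics/w6.png')"
```

```text
time_s: 7.82
eef_pos: [487.5, -329.4, 10.4]
orientation: [-0.0, 1.0, -0.001, -0.001]
force: [-0.1, -0.5, 1.7]
width: 0.748
shift cm [ 0.15  0.06 -0.26] turn [-0.   0.1 -0.1] | p [ 487.5 -329.4   10.4] yaw -0.1 F [-0.1 -0.5  1.7] w 0.748 t 7.8167 j [ 0.03  0.55  0.6   1.96 -0.44  0.77  0.88]
```

View pics/w6.png

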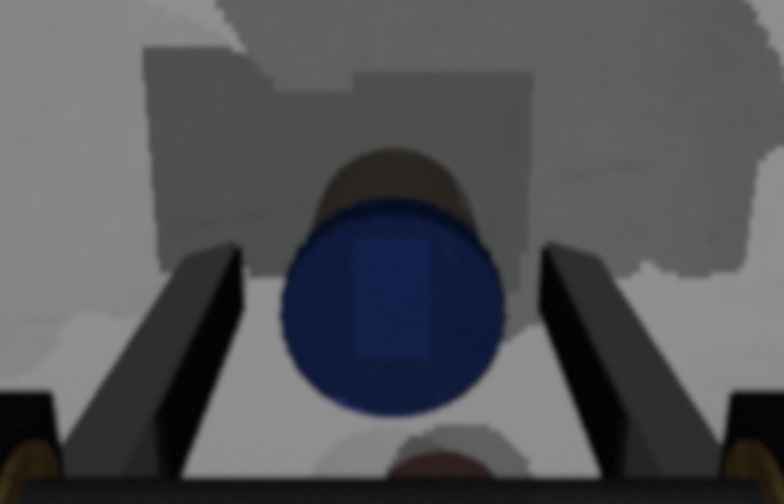

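```bash
python3 -m handwheel '[[[0.1,0.06,-0.15,0,0,0,0.65],[0.1,0.06,-0.15,0,0,0,0.6],[0.1,0.06,-0.15,0,0,0,0.56],[0.1,0.06,-0.15,0,0,0,0.54],[0.1,0.06,-0.15,0,0,0,0.52],[0.1,0.06,-0.15,0,0,0,0.5],[0.1,0.06,-0.15,0,0,0,0.45],[0.1,0.06,-0.15,0,0,0,0.45]]]' 8; python3 -m handwheel '[[[0,0,0,0,0,0,0.4],[0,0,0,0,0,0,0.4],[0,0,-0.3,0,0,0,0.4],[0,0,-1,0,0,0,0.4],[0,0,-2,0,0,0,0.4],[0,0,-2,0,0,0,0.4]]]' 8;python3 -c "
from h import *
to(489,-330,130,0)
i=env.camera('wrist');crop(i,180,140,460,320,2.8,'pics/w7.png')"
```

```text
time_s: 8.53
eef_pos: [489.6, -330.5, 12.9]
orientation: [0.0, 1.0, -0.001, 0.0]
force: [-2.3, -0.2, 6.8]
width: 0.536
time_s: 9.03
eef_pos: [490.3, -330.8, 34.5]
orientation: [0.0, 1.0, -0.001, 0.001]
force: [-0.1, -0.5, -0.4]
width: 0.534
shift cm [-0.11 -0.07 -9.55] turn [ 0.1 -0.1 -0.1] | p [ 490.3 -330.8   34.5] yaw -0.1 F [-0.1 -0.5 -0.4] w 0.534 t 9.0333 j [ 0.01  0.52  0.63  1.94 -0.41  0.81  0.86]
```

View pics/w7.png

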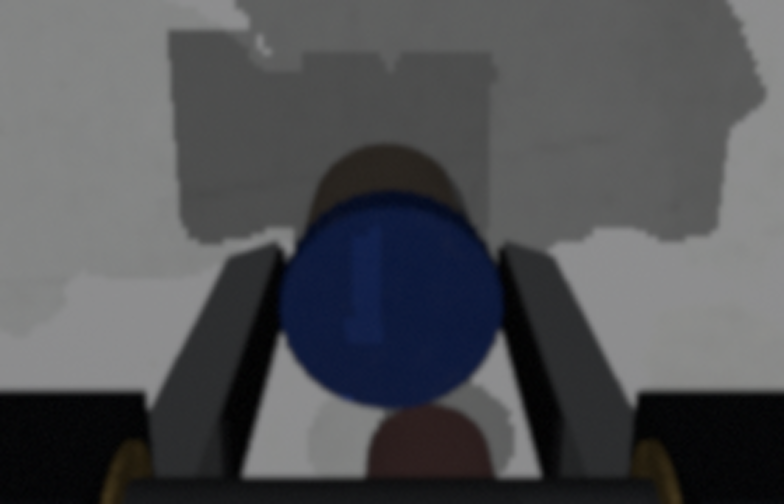

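The pot has lifted, with width 0.534 and the lid held. Next I'll find the pot's offset from the TCP and carry it up.

```bash
python3 -m handwheel '[[[0,0,-3,0,0,0,0.4],[0,0,-6,0,0,0,0.4],[0,0,-9,0,0,0,0.4],[0.5,-1,-11.5,0,0,0,0.4],[1,-3,-12,0,0,0,0.4],[1.5,-5.5,-12,0,0,0,0.4],[2.5,-8.5,-12,0,0,0,0.4],[3.5,-12,-12,0,0,0,0.4]]]' 8;python3 -c "
from h import *
m=env.camera_model('wrist');s,p,r=pose()
i=env.camera('wrist');crop(i,180,140,460,320,2.8,'pics/w8.png');print(w2px(m,p+[0,0,53.1]))
to(605,115.5,140,0)"
```

```text
time_s: 9.75
eef_pos: [524.5, -209.9, 152.9]
orientation: [0.0, 1.0, -0.002, 0.0]
force: [0.3, 0.5, -0.7]
width: 0.534
[318.13201728 250.22641953]
shift cm [  7.92 -31.68   1.3 ] turn [-0.2 -0.   0.3] | p [ 527.3 -201.7  152.1] yaw 0.3 F [ 5.5  6.5 -0. ] w 0.54 t 9.8 j [-0.32  0.32  0.71  1.91 -0.24  1.01  0.5 ]
```

View pics/w8.png

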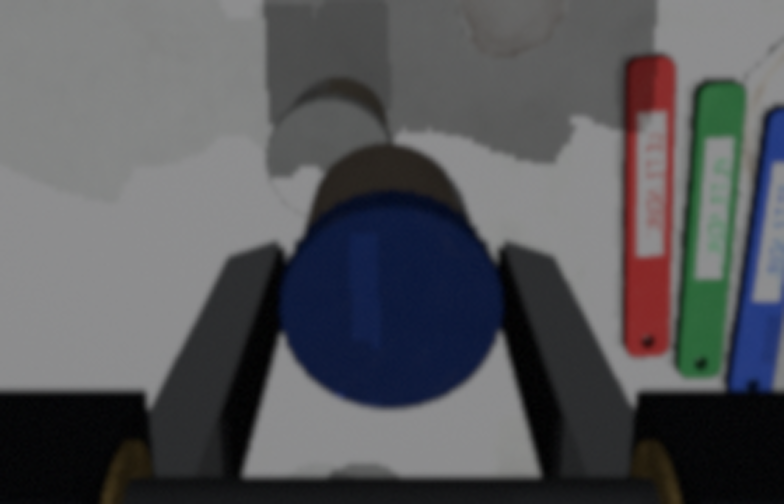

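Pot offset from TCP is about (+1,+2) mm. Moving over the nest, TCP (604,113.5).

```bash
python3 -m handwheel '[[[1,-3.5,1,0,0,0.3,0.4],[2,-7.5,1,0,0,0.3,0.4],[3,-11.5,1,0,0,0.3,0.4],[4,-15.5,1,0,0,0.3,0.4],[5,-19.5,1,0,0,0.3,0.4],[6,-23,1,0,0,0.3,0.4],[7,-26.5,1,0,0,0.3,0.4],[7.8,-29,1,0,0,0.3,0.4]]]' 8;python3 -m handwheel '[[[0,0,0,0,0,0,0.4],[0,0,0,0,0,0,0.4]]]';python3 -c "
from h import *
to(604,113.5,60,0)"
```

```text
time_s: 10.47
eef_pos: [603.1, 83.6, 142.3]
orientation: [-0.0, 1.0, -0.002, -0.0]
force: [0.5, 0.1, -0.8]
width: 0.532
time_s: 10.63
eef_pos: [602.8, 81.2, 142.0]
orientation: [0.0, 1.0, -0.002, -0.0]
force: [-0.0, -1.2, 0.4]
width: 0.537
shift cm [ 0.11 -3.24  8.2 ] turn [ 0.   0.  -0.2] | p [602.8  81.2 142. ] yaw -0.2 F [-0.  -1.2  0.4] w 0.537 t 10.6333 j [-0.71  0.39  0.61  1.82 -0.26  1.02  0.  ]
```

```bash
python3 -m handwheel '[[[0.05,-1.6,0,0,0,0,0.4],[0.1,-3.2,0,0,0,-0.2,0.4],[0.1,-3.24,2,0,0,-0.2,0.4],[0.1,-3.24,4,0,0,-0.2,0.4],[0.1,-3.24,6,0,0,-0.2,0.4],[0.1,-3.24,7,0,0,-0.2,0.4],[0.1,-3.24,7,0,0,-0.2,0.4],[0.1,-3.24,7,0,0,-0.2,0.4]]]' 8;python3 -c "
from h import *
to(604,113.5,25.5,0)
m=env.camera_model('wrist');i=env.camera('wrist');cv2.imwrite('pics/w9.png',i);print(w2px(m,(605,115.5,21)),[w2px(m,(605+a*29,115.5+b*29,21)) for a,b in((-1,1),(1,1),(1,-1),(-1,-1))])
i=env.camera('scene');crop(i,230,130,370,240,5.5,'pics/s9.png')"
```

```text
time_s: 11.3
eef_pos: [604.1, 111.7, 72.7]
orientation: [0.0, 1.0, -0.002, -0.0]
force: [0.2, -0.8, -0.2]
width: 0.531
shift cm [-0.01 -0.18  4.72] turn [ 0.   0.  -0.2] | p [604.1 111.7  72.7] yaw -0.2 F [ 0.2 -0.8 -0.2] w 0.531 t 11.3 j [-0.72  0.48  0.57  1.86 -0.33  0.89  0.  ]
[319.46869379 196.77297115] [array([288.20038239, 166.89570856]), array([350.58526842, 166.73407574]), array([348.97423395, 224.96588377]), array([290.12294562, 225.10237021])]
```

View pics/w9.png

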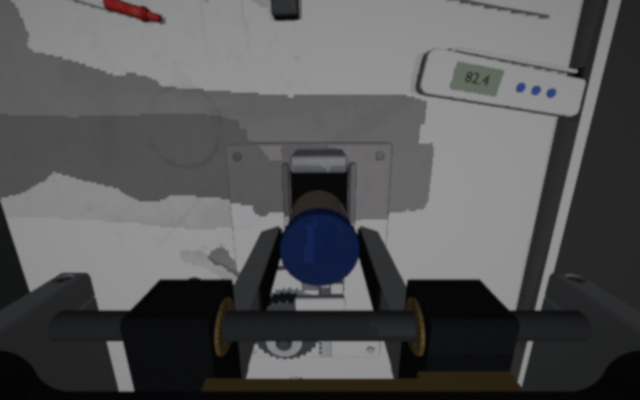

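View pics/s9.png

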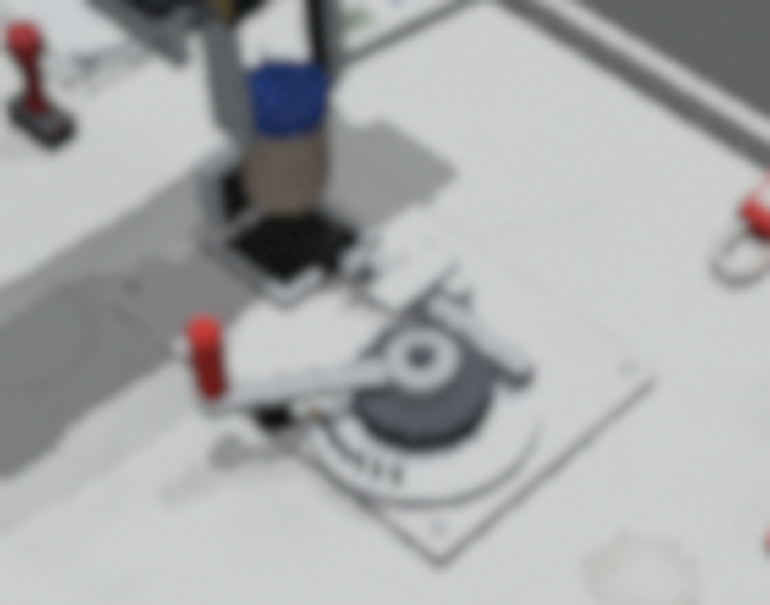

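The pot is centred over the nest: rims at x 290 and 349, lid centre at 320. In the scene view the finger ends are at the lid's lower edge. Lowering.

```bash
python3 -m handwheel '[[[0,-0.18,1.5,0,0,-0.2,0.4],[0,-0.18,3,0,0,-0.2,0.4],[0,-0.18,4,0,0,-0.2,0.4],[0,-0.18,4.4,0,0,-0.2,0.4],[0,-0.18,4.5,0,0,-0.2,0.4],[0,-0.18,4.5,0,0,-0.2,0.4]]]' 8;python3 -m handwheel '[[[0,0,0.1,0,0,0,0.4],[0,0,0.1,0,0,0,0.4]]]'; python3 -c "
from h import *
to(604,113.5,25,0)"
```

```text
time_s: 11.9
eef_pos: [604.4, 113.8, 27.9]
orientation: [-0.0, 1.0, 0.0, 0.0]
force: [0.5, -0.5, -0.2]
width: 0.534
time_s: 12.07
eef_pos: [604.5, 114.0, 27.0]
orientation: [-0.0, 1.0, 0.0, 0.0]
force: [-0.1, 0.2, -0.9]
width: 0.535
shift cm [-0.05  0.05  0.2 ] turn [-0. -0.  0.] | p [604.5 114.   27. ] yaw 0.0 F [-0.1  0.2 -0.9] w 0.535 t 12.0667 j [-0.69  0.54  0.53  1.89 -0.37  0.81  0.04]
```

```bash
python3 -m handwheel '[[[0,0,0.1,0,0,0,0.4],[0,0,0.1,0,0,0,0.4]]]'; python3 -m handwheel '[[[0,0,0.1,0,0,0,0.4],[0,0,0.1,0,0,0,0.4]]]'
```

```text
time_s: 12.23
eef_pos: [604.2, 114.0, 25.7]
orientation: [-0.0, 1.0, 0.0, 0.0]
force: [-0.1, -0.6, -0.9]
width: 0.534
time_s: 12.4
eef_pos: [604.0, 114.1, 24.7]
orientation: [-0.0, 1.0, 0.0, -0.0]
force: [-2.7, 0.1, 5.0]
width: 0.536
```

Contact with the floor (5 N up). Releasing and rising, then looking.

```bash
python3 -m handwheel '[[[0,0,0,0,0,0,0.56],[0,0,0,0,0,0,0.6],[0,0,0,0,0,0,0.7],[0,0,0,0,0,0,0.75],[0,0,-1,0,0,0,0.75],[0,0,-3,0,0,0,0.75],[0,0,-6,0,0,0,0.75],[0,0,-10,0,0,0,0.75]]]'; python3 -m handwheel '[[[0,0,-4,0,0,0,0.75],[0,0,-4,0,0,0,0.75],[0,0,-4,0,0,0,0.75]]]';python3 -c "
from h import *
to(486,37,170,56)
i=env.camera('wrist');cv2.imwrite('pics/w10.png',i)
i=env.camera('scene');crop(i,230,130,370,240,5.5,'pics/s10.png')"
```

```text
time_s: 13.07
eef_pos: [602.7, 113.3, 124.4]
orientation: [0.001, 1.0, 0.0, -0.002]
force: [0.0, 0.6, -0.3]
width: 0.748
time_s: 13.32
eef_pos: [605.4, 114.2, 167.4]
orientation: [-0.001, 1.0, 0.0, 0.002]
force: [0.5, 0.3, -0.3]
width: 0.749
shift cm [-11.95   7.71  -0.32] turn [  0.   -0.3 -56. ] | p [605.4 114.2 167.4] yaw 0.0 F [ 0.5  0.3 -0.3] w 0.749 t 13.3167 j [-0.77  0.38  0.62  1.78 -0.25  1.06 -0.06]
```

View pics/w10.png

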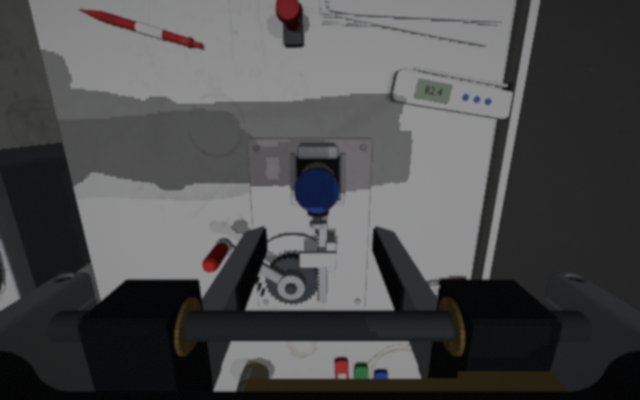

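View pics/s10.png

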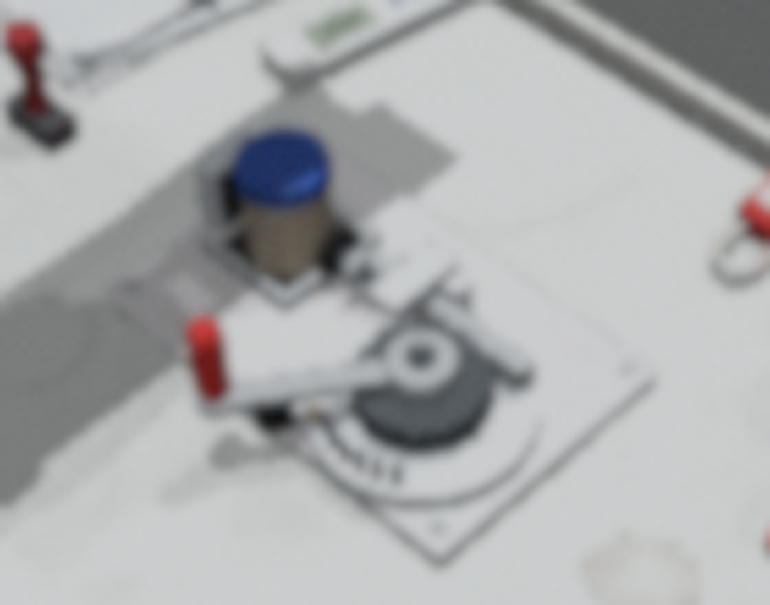

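The pot stands upright in the nest and the lever is still at rest. Now to the knob, jaws along its tangent (yaw 56°).

```bash
python3 -m handwheel '[[[-1.5,1,-1,0,0,-7,0.75],[-3,2,-1,0,0,-14,0.75],[-4.5,3,-1,0,0,-21,0.75],[-6,4,-1,0,0,-28,0.75],[-7.5,5,-1,0,0,-35,0.75],[-9,6,-1,0,0,-42,0.75],[-10.5,7,-1,0,0,-49,0.75],[-11.9,7.7,-1,0,0,-56,0.75]]]'; python3 -m handwheel '[[[0,0,0,0,0,0,0.75],[0,0,0,0,0,0,0.75]]]';python3 -c "
from h import *
to(486.5,37,120,56)
m=env.camera_model('wrist');i=env.camera('wrist');cv2.imwrite('pics/w11.png',i);np.savez('pics/w11.npz',**m)
print(w2px(m,(486.5,36.5,105)),w2px(m,(569,-20,62)))"
```

```text
time_s: 14.08
eef_pos: [483.4, 35.7, 173.4]
orientation: [-0.0, 0.881, 0.472, -0.001]
force: [0.1, -0.8, -0.4]
width: 0.75
time_s: 14.25
eef_pos: [484.4, 36.6, 173.9]
orientation: [-0.0, 0.883, 0.469, -0.001]
force: [1.1, -0.8, 0.3]
width: 0.748
shift cm [0.16 0.15 5.39] turn [-0.1  0.  -0.1] | p [484.4  36.6 173.9] yaw 55.9 F [ 1.1 -0.8  0.3] w 0.748 t 14.25 j [-0.67  0.11  0.5   2.04 -0.06  1.01  0.84]
[320.26107134 197.01738691] [319.6471515  263.93256757]
```

View pics/w11.png

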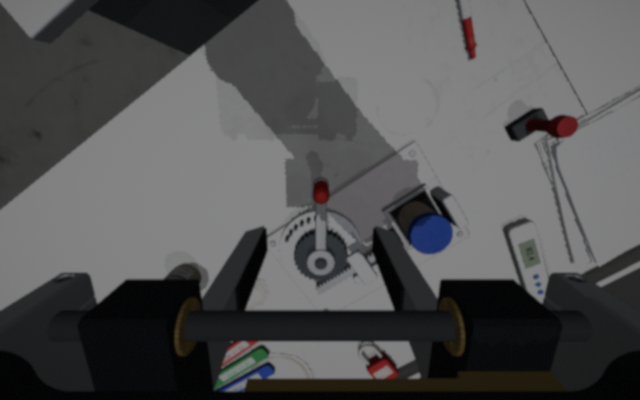

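```bash
python3 -c "
from h import *
i=cv2.imread('pics/w11.png');crop(i,270,190,370,290,6,'pics/w11c.png')"
```

```text
(no output)
```

View pics/w11c.png

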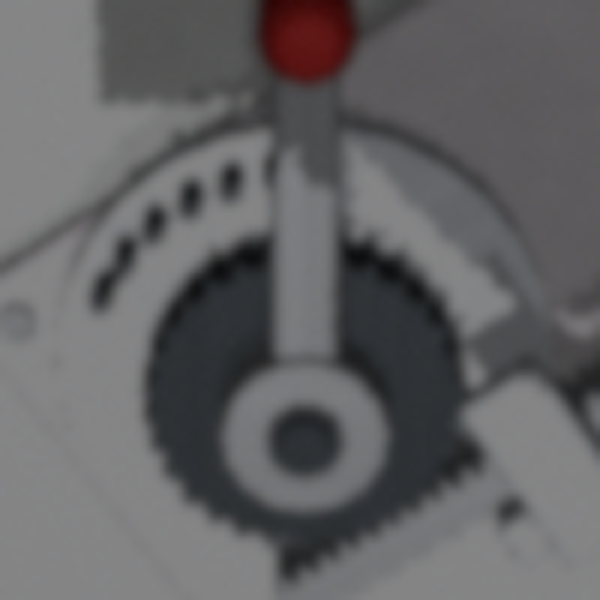

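Run:
```python
from h import *
np.set_printoptions(suppress=True,precision=3)
m=dict(np.load("pics/w11.npz"))
d=lambda X,Y,z:px2w(m,270+(X+.5)/6-.5,190+(Y+.5)/6-.5,z)
print([d(305,440,z) for z in(55,62)])
for z in (20,24,28):
    P=np.array([d(*q,z) for q in((233,180),(193,198),(155,222),(123,252),(102,290))])[:,:2]-[569.5,-20]
    print(z,np.hypot(*P.T),np.arctan2(-P[:,1],-P[:,0])-np.array([-.23,-.03,.17,.37,.57]))
```

```text
[array([571.573, -20.551,  55.   ]), array([568.361, -18.402,  62.   ])]
20 [46.688 46.708 47.535 48.694 49.019] [-0.025 -0.009  0.014  0.031  0.051]
24 [48.052 47.894 48.449 49.271 49.213] [-0.039 -0.031 -0.015 -0.002  0.013]
28 [49.424 49.101 49.401 49.903 49.476] [-0.052 -0.051 -0.042 -0.035 -0.024]
```

Combining both views, the disc yaw is about -0.02±0.02, so the target lever yaw is ≈ +0.05 in the tester frame, with the knob ending near (469.6,-25). Descending round the knob.

```bash
python3 -m handwheel '[[[0.15,0.1,3.5,0,0,0,0.75],[0.15,0.1,7,0,0,0,0.75],[0.15,0.1,10,0,0,0,0.75],[0.15,0.1,12,0,0,0,0.75],[0.15,0.1,13,0,0,0,0.75],[0.15,0.1,13.4,0,0,0,0.75],[0.15,0.1,13.4,0,0,0,0.75]]]' 25;python3 -c "
from h import *
to(486.5,37,40,56)
i=env.camera('wrist');cv2.imwrite('pics/w12.png',i)
i=env.camera('scene');crop(i,230,130,370,240,5.5,'pics/s12.png')"
```

```text
time_s: 14.88
eef_pos: [486.9, 37.5, 40.0]
orientation: [0.0, 0.883, 0.469, -0.001]
force: [-0.9, 0.4, 0.0]
width: 0.751
shift cm [-0.06 -0.   -0.  ] turn [-0.   0.1 -0. ] | p [486.9  37.5  40. ] yaw 56.0 F [-0.9  0.4  0. ] w 0.751 t 14.8833 j [-0.59  0.32  0.46  2.15 -0.21  0.71  0.98]
```

View pics/w12.png

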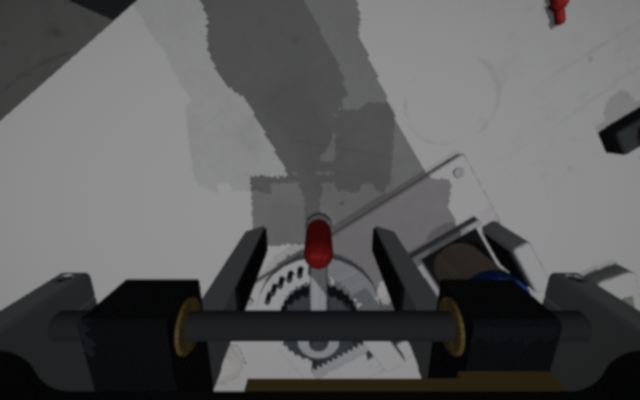

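View pics/s12.png

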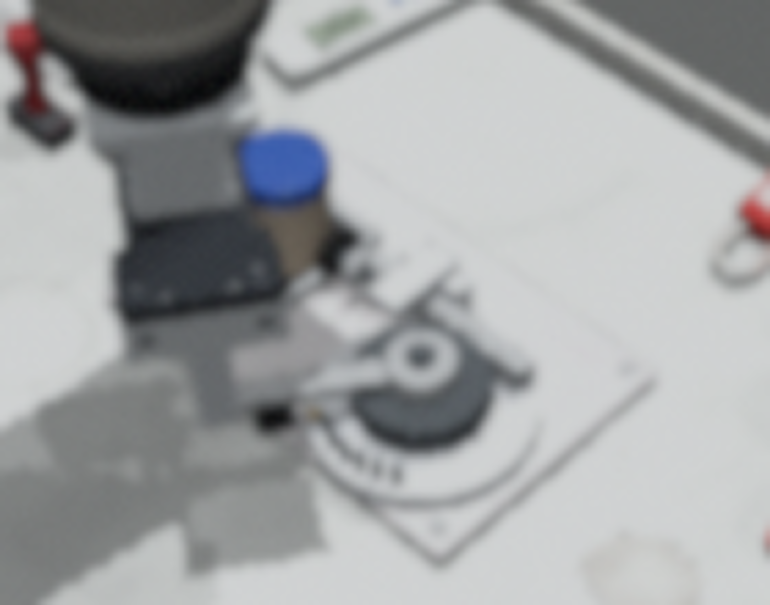

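```bash
python3 -c "
from h import *
m=env.camera_model('scene')
for z in(30,40,60,70,80):print(z,(w2px(m,(463,2,z))-[230,130])*5.5)"
```

```text
30 [231.1887439  490.32974267]
40 [229.14657632 477.39319858]
60 [224.96816567 450.92416923]
70 [222.83046684 437.38246218]
80 [220.65943068 423.62957269]
```

The finger ends are at about z=80, so I'll lower 8 mm more and close on the knob.

```bash
python3 -m handwheel '[[[-0.05,0,0.4,0,0,0,0.6],[-0.05,0,0.8,0,0,0,0.45],[-0.05,0,0.8,0,0,0,0.35],[-0.05,0,0.8,0,0,0,0.3],[-0.05,0,0.8,0,0,0,0.26],[-0.05,0,0.8,0,0,0,0.24],[-0.05,0,0.8,0,0,0,0.22],[-0.05,0,0.8,0,0,0,0.2]]]' 10; python3 -m handwheel '[[[0,0,0,0,0,0,0.17],[0,0,0,0,0,0,0.15],[0,0,0,0,0,0,0.1],[0,0,0,0,0,0,0.1],[0,0,0,0,0,0,0.1],[0,0,0,0,0,0,0.1]]]' 20;python3 -c "
from h import *
to(486.5,37,32,56)
i=env.camera('wrist');cv2.imwrite('pics/w13.png',i)"
```

```text
time_s: 15.65
eef_pos: [486.6, 37.1, 32.6]
orientation: [0.0, 0.883, 0.47, 0.0]
force: [1.0, 0.6, 0.0]
width: 0.229
time_s: 16.15
eef_pos: [486.5, 37.0, 32.5]
orientation: [0.0, 0.883, 0.47, -0.0]
force: [-2.1, -1.6, 3.5]
width: 0.189
shift cm [0.01 0.   0.05] turn [-0.  0.  0.] | p [486.5  37.   32.5] yaw 56.0 F [-2.1 -1.6  3.5] w 0.189 t 16.15 j [-0.59  0.33  0.45  2.16 -0.22  0.69  0.99]
```

View pics/w13.png

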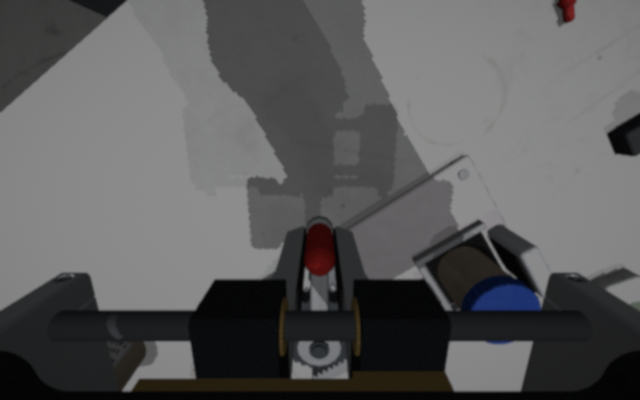

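Knob gripped (17.8 mm). Swinging in small steps of 0.06 rad, turning with the lever and watching the force.

```bash
python3 -m handwheel '[[[-0.2,0,0,0,0,-1.15,0.1],[-0.4,0.01,0,0,0,-2.3,0.1],[-0.6,0.02,0,0,0,-3.44,0.1],[-0.6,0.02,0,0,0,-3.44,0.1]]]' 25
cat >> h.py <<'E'
def ang():
    s,p,r=pose();v=p[:2]-[569.5,-20];th=np.arctan2(-v[1],-v[0]);yw=np.arctan2(*r.as_matrix()[[1,0],0])
    t=np.array([np.sin(th),-np.cos(th)]);F=s["force"]
    print("theta %.3f r %.1f toolyaw-pi/2 %.3f  Ftan %.1f Frad %.1f Fz %.1f w %.3f p %s t %.2f"%(th,np.hypot(*v),yw-np.pi/2,F[:2]@t,F[:2]@[-np.cos(th),-np.sin(th)],F[2],s["width"],np.round(p,1),s["time_s"]))
E
python3 -c "
from h import *
ang()"
```

```text
time_s: 16.53
eef_pos: [483.7, 32.6, 32.6]
orientation: [-0.0, 0.868, 0.497, 0.001]
force: [2.3, 5.1, -2.0]
width: 0.183
theta -0.550 r 100.6 toolyaw-pi/2 -0.530  Ftan -5.5 Frad 0.7 Fz -2.0 w 0.183 p [483.7  32.6  32.6] t 16.53
```

```bash
M='python3 -c "from h import *;ang()"'; python3 -m handwheel '[[[-0.2,0,0,0,0,-1.15,0.1],[-0.4,0.01,0,0,0,-2.3,0.1],[-0.4,0.01,0,0,0,-2.3,0.1]]]' >/dev/null; eval $M; python3 -m handwheel '[[[-0.2,0,0,0,0,-1.15,0.1],[-0.4,0.01,0,0,0,-2.3,0.1],[-0.4,0.01,0,0,0,-2.3,0.1]]]' >/dev/null; eval $M; python3 -m handwheel '[[[-0.2,0,0,0,0,-1.15,0.1],[-0.4,0.01,0,0,0,-2.3,0.1],[-0.4,0.01,0,0,0,-2.3,0.1]]]' >/dev/null; eval $M; python3 -m handwheel '[[[-0.2,0,0,0,0,-1.15,0.1],[-0.4,0.01,0,0,0,-2.3,0.1],[-0.4,0.01,0,0,0,-2.3,0.1]]]' >/dev/null; eval $M
```

```text
theta -0.515 r 100.6 toolyaw-pi/2 -0.490  Ftan -9.1 Frad 0.7 Fz -2.7 w 0.189 p [482.   29.6  32.6] t 16.78
theta -0.472 r 100.6 toolyaw-pi/2 -0.450  Ftan -6.2 Frad 1.9 Fz -1.2 w 0.191 p [479.9  25.7  32.5] t 17.03
theta -0.427 r 100.6 toolyaw-pi/2 -0.410  Ftan -4.1 Frad 2.4 Fz 2.0 w 0.185 p [477.9  21.7  32.5] t 17.28
theta -0.387 r 100.5 toolyaw-pi/2 -0.370  Ftan -7.1 Frad 3.4 Fz 1.9 w 0.185 p [476.4  17.9  32.5] t 17.53
```

```bash
M='python3 -c "from h import *;ang()"'; for k in 1; do :; done; python3 -m handwheel '[[[-0.2,0,0,0,0,-1.15,0.1],[-0.2,0,0,0,0,-1.15,0.1]]]' >/dev/null; eval $M; python3 -m handwheel '[[[-0.2,0,0,0,0,-1.15,0.1],[-0.2,0,0,0,0,-1.15,0.1]]]' >/dev/null; eval $M; python3 -m handwheel '[[[-0.2,0,0,0,0,-1.15,0.1],[-0.2,0,0,0,0,-1.15,0.1]]]' >/dev/null; eval $M; python3 -m handwheel '[[[-0.2,0,0,0,0,-1.15,0.1],[-0.2,0,0,0,0,-1.15,0.1]]]' >/dev/null; eval $M; python3 -m handwheel '[[[-0.2,0,0,0,0,-1.15,0.1],[-0.2,0,0,0,0,-1.15,0.1]]]' >/dev/null; eval $M;  python3 -m handwheel '[[[-0.2,0,0,0,0,-1.15,0.1],[-0.2,0,0,0,0,-1.15,0.1]]]' >/dev/null; eval $M; python3 -m handwheel '[[[-0.2,0,0,0,0,-1.15,0.1],[-0.2,0,0,0,0,-1.15,0.1]]]' >/dev/null; eval $M;  python3 -m handwheel '[[[-0.2,0,0,0,0,-1.15,0.1],[-0.2,0,0,0,0,-1.15,0.1]]]' >/dev/null; eval $M
python3 -c "
from h import *
i=env.camera('wrist');cv2.imwrite('pics/w14.png',i)
i=env.camera('scene');crop(i,230,130,370,240,5.5,'pics/s14.png')"
```

```text
theta -0.368 r 100.6 toolyaw-pi/2 -0.350  Ftan -6.7 Frad 4.0 Fz 1.8 w 0.187 p [475.7  16.1  32.5] t 17.70
theta -0.348 r 100.5 toolyaw-pi/2 -0.330  Ftan -6.8 Frad 2.5 Fz 2.5 w 0.183 p [475.   14.3  32.5] t 17.87
theta -0.331 r 100.5 toolyaw-pi/2 -0.309  Ftan -8.2 Frad 3.2 Fz 0.5 w 0.186 p [474.4  12.7  32.5] t 18.03
theta -0.313 r 100.5 toolyaw-pi/2 -0.289  Ftan -8.5 Frad 2.8 Fz 0.9 w 0.181 p [473.9  10.9  32.5] t 18.20
theta -0.291 r 100.5 toolyaw-pi/2 -0.269  Ftan -6.8 Frad 2.1 Fz 1.2 w 0.184 p [473.2   8.9  32.5] t 18.37
theta -0.269 r 100.5 toolyaw-pi/2 -0.249  Ftan -5.5 Frad 2.1 Fz 1.2 w 0.185 p [472.6   6.7  32.5] t 18.53
theta -0.247 r 100.5 toolyaw-pi/2 -0.229  Ftan -4.8 Frad 1.9 Fz 2.7 w 0.185 p [472.    4.6  32.5] t 18.70
theta -0.225 r 100.5 toolyaw-pi/2 -0.210  Ftan -3.5 Frad 3.4 Fz 3.3 w 0.185 p [471.5   2.4  32.5] t 18.87
```

View pics/w14.png

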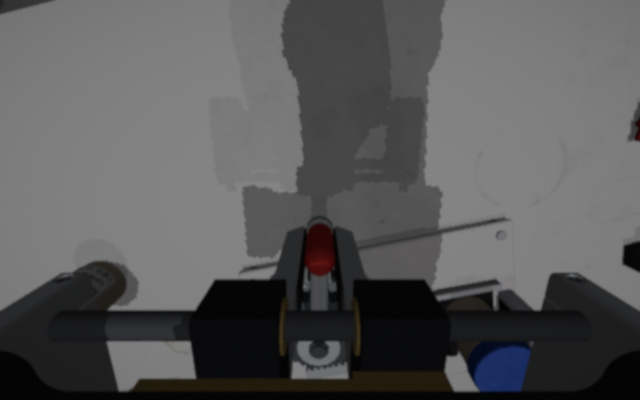

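View pics/s14.png

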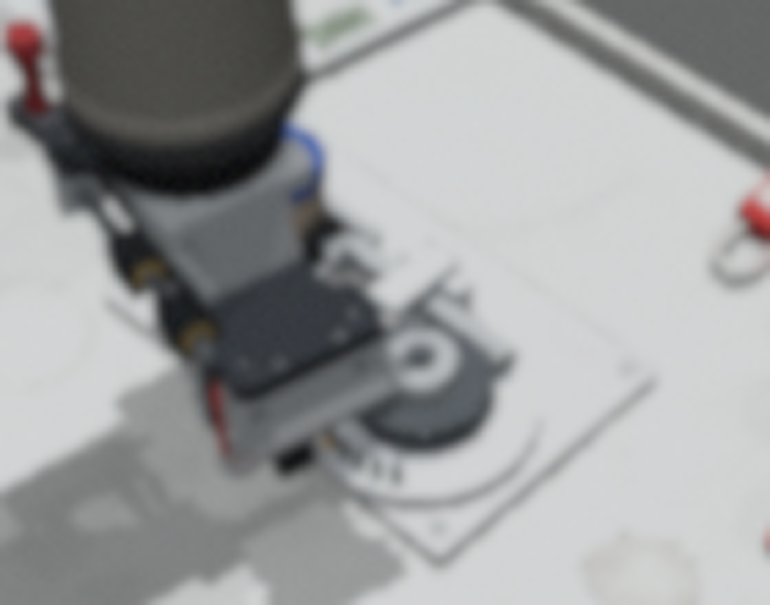

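The force pattern (peaks at θ≈-0.515 and -0.313, falls through -0.46 and -0.26) agrees with a disc yaw of about -0.02. Two clicks are done or nearly so. Continuing.

```bash
M='python3 -c "from h import *;ang()"'; python3 -m handwheel '[[[-0.2,0,0,0,0,-1.15,0.1],[-0.2,0,0,0,0,-1.15,0.1]]]' >/dev/null; eval $M; python3 -m handwheel '[[[-0.2,0,0,0,0,-1.15,0.1],[-0.2,0,0,0,0,-1.15,0.1]]]' >/dev/null; eval $M; python3 -m handwheel '[[[-0.2,0,0,0,0,-1.15,0.1],[-0.2,0,0,0,0,-1.15,0.1]]]' >/dev/null; eval $M; python3 -m handwheel '[[[-0.2,0,0,0,0,-1.15,0.1],[-0.2,0,0,0,0,-1.15,0.1]]]' >/dev/null; eval $M; python3 -m handwheel '[[[-0.2,0,0,0,0,-1.15,0.1],[-0.2,0,0,0,0,-1.15,0.1]]]' >/dev/null; eval $M;  python3 -m handwheel '[[[-0.2,0,0,0,0,-1.15,0.1],[-0.2,0,0,0,0,-1.15,0.1]]]' >/dev/null; eval $M; python3 -m handwheel '[[[-0.2,0,0,0,0,-1.15,0.1],[-0.2,0,0,0,0,-1.15,0.1]]]' >/dev/null; eval $M;  python3 -m handwheel '[[[-0.2,0,0,0,0,-1.15,0.1],[-0.2,0,0,0,0,-1.15,0.1]]]' >/dev/null; eval $M;  python3 -m handwheel '[[[-0.2,0,0,0,0,-1.15,0.1],[-0.2,0,0,0,0,-1.15,0.1]]]' >/dev/null; eval $M; python3 -m handwheel '[[[-0.2,0,0,0,0,-1.15,0.1],[-0.2,0,0,0,0,-1.15,0.1]]]' >/dev/null; eval $M
```

```text
theta -0.205 r 100.5 toolyaw-pi/2 -0.190  Ftan -4.1 Frad 2.5 Fz 3.4 w 0.185 p [471.1   0.5  32.5] t 19.13
theta -0.187 r 100.4 toolyaw-pi/2 -0.170  Ftan -6.0 Frad 4.0 Fz 3.2 w 0.183 p [470.8  -1.3  32.5] t 19.30
theta -0.168 r 100.4 toolyaw-pi/2 -0.150  Ftan -5.7 Frad 2.3 Fz 3.3 w 0.187 p [470.5  -3.2  32.5] t 19.47
theta -0.148 r 100.4 toolyaw-pi/2 -0.130  Ftan -7.6 Frad 2.2 Fz 3.6 w 0.184 p [470.2  -5.2  32.5] t 19.63
theta -0.131 r 100.4 toolyaw-pi/2 -0.110  Ftan -7.8 Frad 2.4 Fz 3.1 w 0.184 p [469.9  -6.8  32.5] t 19.80
theta -0.113 r 100.4 toolyaw-pi/2 -0.089  Ftan -9.3 Frad 3.3 Fz 3.2 w 0.186 p [469.7  -8.7  32.5] t 19.97
theta -0.092 r 100.4 toolyaw-pi/2 -0.069  Ftan -7.6 Frad 2.6 Fz 3.6 w 0.186 p [469.5 -10.8  32.5] t 20.13
theta -0.069 r 100.4 toolyaw-pi/2 -0.049  Ftan -7.1 Frad 2.2 Fz 3.6 w 0.187 p [469.3 -13.   32.5] t 20.30
theta -0.048 r 100.4 toolyaw-pi/2 -0.029  Ftan -7.0 Frad 2.2 Fz 3.6 w 0.185 p [469.2 -15.2  32.5] t 20.47
theta -0.025 r 100.4 toolyaw-pi/2 -0.010  Ftan -4.2 Frad 1.9 Fz 4.5 w 0.187 p [469.2 -17.5  32.5] t 20.63
```

```bash
M='python3 -c "from h import *;ang()"'; python3 -m handwheel '[[[-0.2,0,0,0,0,-1.15,0.1],[-0.2,0,0,0,0,-1.15,0.1]]]' >/dev/null; eval $M; python3 -m handwheel '[[[-0.2,0,0,0,0,-1.15,0.1],[-0.2,0,0,0,0,-1.15,0.1]]]' >/dev/null; eval $M; python3 -m handwheel '[[[-0.2,0,0,0,0,-1.15,0.1],[-0.2,0,0,0,0,-1.15,0.1]]]' >/dev/null; eval $M; python3 -m handwheel '[[[-0.1,0,0,0,0,-0.6,0.1],[-0.1,0,0,0,0,-0.6,0.1]]]' >/dev/null; eval $M
python3 -m handwheel '[[[0,0,0,0,0,0,0.1],[0,0,0,0,0,0,0.1],[0,0,0,0,0,0,0.1],[0,0,0,0,0,0,0.1]]]' >/dev/null; eval $M
python3 -c "
from h import *
i=env.camera('wrist');cv2.imwrite('pics/w15.png',i)
i=env.camera('scene');crop(i,230,130,370,240,5.5,'pics/s15.png')
i=env.camera('top');crop(i,180,140,340,240,5,'pics/t15.png');cv2.imwrite('pics/top15.png',i)"
```

```text
theta -0.006 r 100.4 toolyaw-pi/2 0.010  Ftan -5.9 Frad 1.3 Fz 3.9 w 0.185 p [469.1 -19.4  32.5] t 20.80
theta 0.011 r 100.3 toolyaw-pi/2 0.031  Ftan -7.6 Frad 1.4 Fz 4.3 w 0.188 p [469.2 -21.1  32.5] t 20.97
theta 0.030 r 100.3 toolyaw-pi/2 0.051  Ftan -8.5 Frad 2.1 Fz 4.6 w 0.185 p [469.2 -23.   32.5] t 21.13
theta 0.039 r 100.3 toolyaw-pi/2 0.061  Ftan -7.9 Frad 0.8 Fz 3.3 w 0.185 p [469.3 -23.9  32.5] t 21.30
theta 0.038 r 100.3 toolyaw-pi/2 0.060  Ftan -8.5 Frad 0.9 Fz 4.3 w 0.186 p [469.3 -23.8  32.5] t 21.63
```

View pics/w15.png

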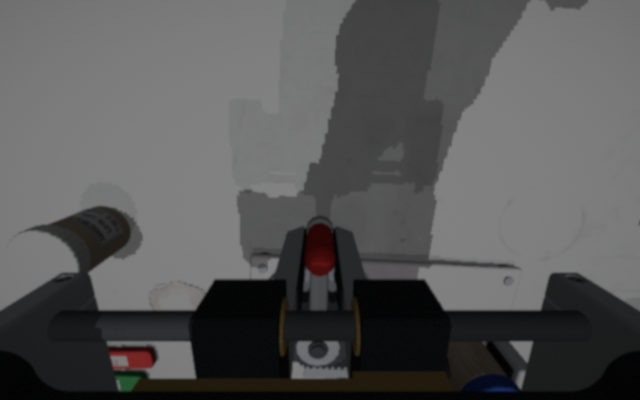

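View pics/s15.png

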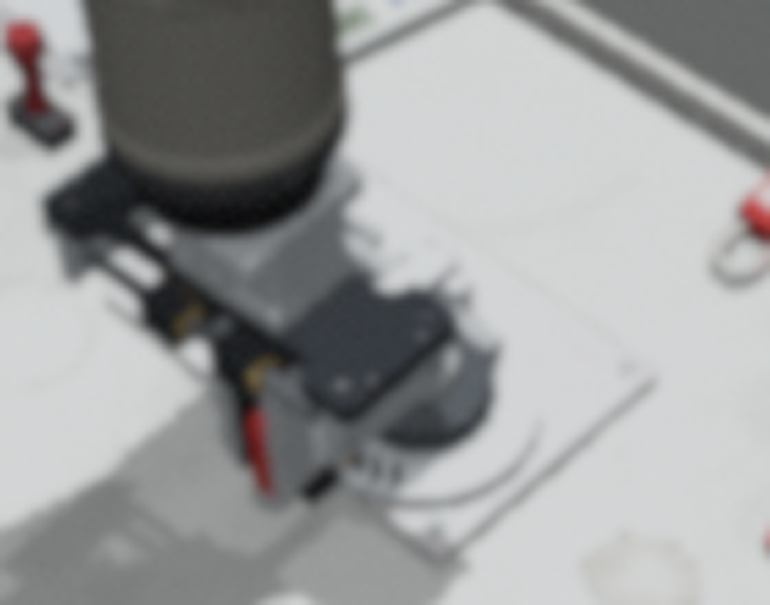

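View pics/top15.png

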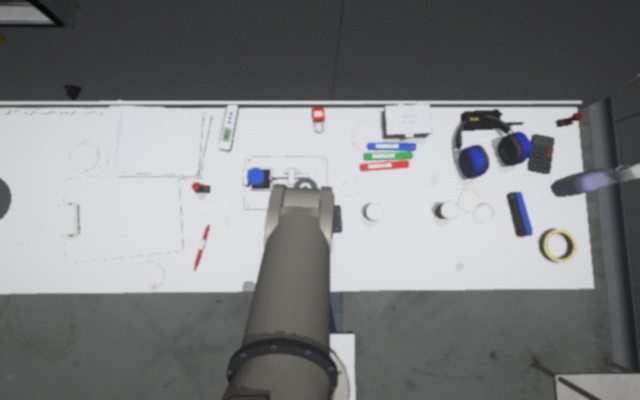

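```bash
python3 -c "
from h import *
i=cv2.imread('pics/top15.png').astype(int);m=env.camera_model('top')
M=(i[...,0]-i[...,2]>60);M[:,:240]=0;M[:,280:]=0;M[:160]=0;M[200:]=0
v,u=np.nonzero(M);print(len(u),u.mean(),v.mean(),px2w(m,(u.min()+u.max())/2,(v.min()+v.max())/2,78),px2w(m,u.mean(),v.mean(),78))
ang()"
```

```text
238 255.2689075630252 175.9747899159664 [602.14051046 120.91813459  78.        ] [602.21592284 121.57371739  78.        ]
theta 0.038 r 100.3 toolyaw-pi/2 0.060  Ftan -8.2 Frad 1.5 Fz 5.1 w 0.185 p [469.3 -23.8  32.5] t 21.78
```

View pics/t15.png

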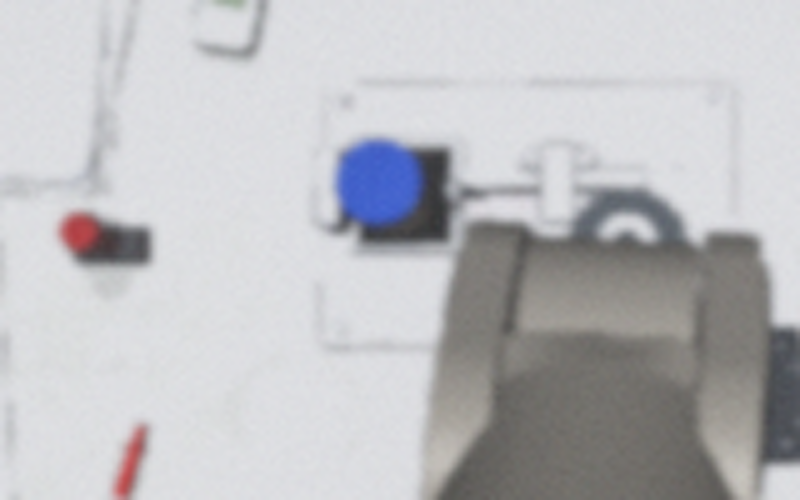

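The lid centre is at (602,121), 6 mm from the nest centre towards the back stop, which fits the pad pressing it there. The pose is steady, so I'm handing in.

```bash
python3 -c "
from h import *
print(env.sign_off());ang()"
```

```text
the job is handed in; nothing more can be done
None
the job is handed in; nothing more can be done
```

I stood the blue-lidded pot in the tester's nest, swung the lever three clicks by its knob, and handed the job in at about 21.8 s still holding it there. No verdict was given.

**Pot:** I carried it by the lid with an 8 N grip. It took two corrections:
- **Finger length:** the finger ends turned out to be about 35 mm above the nominal tool point. One trial close passed above the lid without touching the pot.
- **Lid first:** the fingers always met the lid before the body, so I gripped the lid.

After I let go, the pot stood upright in the nest with the lever still at rest.

**Lever:** I moved it in small steps with a 25 N grip. The push force peaked at lever angles of about -0.515, -0.313 and -0.113 rad and fell after each, so three pins passed.

**Last checks:**
- **Lever position:** it held steady at about 0.04 rad, near the middle of the allowed window, against about 8 N of return force. Three pins were still ahead of it in the scene picture.
- **Disc yaw:** my two picture estimates differed somewhat, from about 0 to -0.04 rad. The force pattern fits about -0.02.
- **Pot position:** its lid was about 6 mm from the nest centre, towards the back stop, which fits the pad pressing it. I could not measure the pad force directly.
- **Bystanders:** the other two pots and the date stamp looked unmoved in the top picture.

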